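# Close the four storage jars, each with its own lid

### The job

The white storage jars are washed and dry: put its own wooden lid on each of the four, matching lid to jar by size, so that each lid sits level and fully down in the mouth. Set the lids in place, do not drop them; leave the jars standing where they are, and leave the steel sink strainer lid lying where it is.

Things in the scene. Friction and masses are not known exactly. Their poses are not given: they have to be found in the camera images.
- jar_s: the smallest of four open, empty, round white ceramic storage jars standing upright, loose: outer diameter 54 mm, height 58 mm, wall 5 mm, mouth 44 mm wide; about 350 g. Origin: centre of its underside; z up along its axis
- lid_s: smallest of four turned wooden lids, for the 54 mm jar; lies knob up. Upwards from its origin (centre of the plug's foot; z up): tapered plug 14 mm high, 28 mm wide at foot, 39 at top; plate 54 wide, 9 thick; darker round knob 24 wide (19 at root), 28 high; 51 in all. Seated: plate on rim, origin 44 mm above the jar's; 2.5 mm play all round, the taper guides it in from 6 mm off centre
- jar_m: the second smallest of four open, empty, round white ceramic storage jars standing upright, loose: outer diameter 67 mm, height 66 mm, wall 5 mm, mouth 57 mm wide; about 428 g. Origin: centre of its underside; z up along its axis
- lid_m: second smallest of four turned wooden lids, for the 67 mm jar; lies knob up. Upwards from its origin (centre of the plug's foot; z up): tapered plug 14 mm high, 41 mm wide at foot, 52 at top; plate 67 wide, 9 thick; darker round knob 24 wide (19 at root), 28 high; 51 in all. Seated: plate on rim, origin 52 mm above the jar's; 2.5 mm play all round, the taper guides it in from 6 mm off centre
- jar_l: the second largest of four open, empty, round white ceramic storage jars standing upright, loose: outer diameter 80 mm, height 74 mm, wall 5 mm, mouth 70 mm wide; about 506 g. Origin: centre of its underside; z up along its axis
- lid_l: second largest of four turned wooden lids, for the 80 mm jar; lies knob up. Upwards from its origin (centre of the plug's foot; z up): tapered plug 14 mm high, 54 mm wide at foot, 65 at top; plate 80 wide, 9 thick; darker round knob 24 wide (19 at root), 28 high; 51 in all. Seated: plate on rim, origin 60 mm above the jar's; 2.5 mm play all round, the taper guides it in from 6 mm off centre
- jar_xl: the largest of four open, empty, round white ceramic storage jars standing upright, loose: outer diameter 93 mm, height 82 mm, wall 5 mm, mouth 83 mm wide; about 584 g. Origin: centre of its underside; z up along its axis
- lid_xl: largest of four turned wooden lids, for the 93 mm jar; lies knob up. Upwards from its origin (centre of the plug's foot; z up): tapered plug 14 mm high, 67 mm wide at foot, 78 at top; plate 93 wide, 9 thick; darker round knob 24 wide (19 at root), 28 high; 51 in all. Seated: plate on rim, origin 68 mm above the jar's; 2.5 mm play all round, the taper guides it in from 6 mm off centre
- strainer_lid: a pressed-steel sink strainer lid, 86 mm across and 21 mm high, with a small steel knob 18 mm wide in its middle; it lies among the wooden lids and belongs to none of the jars. Origin: centre of its underside; z up

How it is judged:
At the end, for the whole second after the job is handed in: Each wooden lid is on the jar of its own size: centred within 6 mm, its plate down on the rim within 3 mm, level within 0.07 rad, and at rest. Each jar stands upright on the worktop within 30 mm of where it started, and the steel strainer lid lies within 30 mm of where it started (horizontal distance between lid_s and jar_s below 0.006 m and z of lid_s in the frame of jar_s between 0.041 and 0.047 m and angle between the z axis of lid_s and the z axis of jar_s, either way round below 0.07 rad and angle between each of lid_s, lid_m, lid_l, lid_xl's own z axis and vertical below 0.07 rad and angle between each of jar_s, jar_m, jar_l, jar_xl's own z axis and vertical below 0.05 rad and height (world z) of jar_s between -0.005 and 0.005 m and distance of each of jar_s, jar_m, jar_l, jar_xl, strainer_lid from where it was at the start of the episode below 0.03 m and linear speed of each of lid_s, jar_s, lid_m, jar_m, lid_l, jar_l, lid_xl, jar_xl below 0.02 m/s and horizontal distance between lid_m and jar_m below 0.006 m and z of lid_m in the frame of jar_m between 0.049 and 0.055 m and angle between the z axis of lid_m and the z axis of jar_m, either way round below 0.07 rad and height (world z) of jar_m between -0.005 and 0.005 m and horizontal distance between lid_l and jar_l below 0.006 m and z of lid_l in the frame of jar_l between 0.057 and 0.063 m and angle between the z axis of lid_l and the z axis of jar_l, either way round below 0.07 rad and height (world z) of jar_l between -0.005 and 0.005 m and horizontal distance between lid_xl and jar_xl below 0.006 m and z of lid_xl in the frame of jar_xl between 0.065 and 0.071 m and angle between the z axis of lid_xl and the z axis of jar_xl, either way round below 0.07 rad and height (world z) of jar_xl between -0.005 and 0.005 m); the robot touches nothing.
It fails at once if a wooden lid is dropped: falls free of the fingers from more than about 25 mm ((contact force between the fingers and lid_s below 0.01 N and linear speed of lid_s above 0.7 m/s) or (contact force between the fingers and lid_m below 0.01 N and linear speed of lid_m above 0.7 m/s) or (contact force between the fingers and lid_l below 0.01 N and linear speed of lid_l above 0.7 m/s) or (contact force between the fingers and lid_xl below 0.01 N and linear speed of lid_xl above 0.7 m/s)).
It fails at once if a jar is tipped over or pushed more than 4 cm away ((angle between jar_s's own z axis and vertical above 0.35 rad or distance of jar_s from where it was at the start of the episode above 0.04 m) or (angle between jar_m's own z axis and vertical above 0.35 rad or distance of jar_m from where it was at the start of the episode above 0.04 m) or (angle between jar_l's own z axis and vertical above 0.35 rad or distance of jar_l from where it was at the start of the episode above 0.04 m) or (angle between jar_xl's own z axis and vertical above 0.35 rad or distance of jar_xl from where it was at the start of the episode above 0.04 m)).
It fails at once if the steel strainer lid is lifted or carried off (distance of strainer_lid from where it was at the start of the episode above 0.04 m or height (world z) of strainer_lid above 0.03 m).
It also fails if it takes over 93 s, if anything falls off the work surface, if the arm or the gripper's body presses on something with over 40 N, if the wrist force passes 120 N, or if a joint passes its speed limit or range.

### The arm

A 6-joint arm with a two-finger parallel gripper is mounted at the origin on a cart in front of the work surface, level with it; the furniture and walls round the work are solid. World frame = base frame: x ahead of the robot, y to its left, z up, the work surface at z = 0. Lengths are in m, angles in rad, forces in N, time in s.
With the tool pointing down it reaches from about 0.425 to 0.95 m from the base axis. Payload 3.5 kg.
Tool frame: the origin (TCP) lies at the very end of the fingers, on their centre line; the grasp point (between the pads) lies 19 mm behind it; z points along the fingers, y is the line along which they close (so a half turn about z gives the same grasp; the last joint's range is limited). The gripper opens to 85 mm and grips with 20 to 120 N. Pads are 22 mm wide; open, the fingers measure 114 mm over their backs; the gripper's body (76 mm by 85 mm) begins 54 mm behind the grasp point. The pads swing forward as they close: fully open they stand 13 mm farther back than shut.
Start: joints at [1.173, 0.286, 1.577, -0, 1.279, -0.15], TCP at [0.166, 0.654, 0.231] pointing down, gripper open.
Joint ranges: [-2.77, 2.77], [-0.9, 2.22], [0.21, 2.48], [-1.53, 4.67], [0.24, 2.81], [-2.84, 2.84]. Speed limits (rad/s): [2.79, 2.79, 3.14, 3.14, 3.14, 3.14].

### API

Orientations are given as [roll, pitch, yaw] about the fixed x, y, z axes, in that order (R = Rz(yaw) Ry(pitch) Rx(roll)).
In Python, from rig import bot gives the robot as it stands.
- The arm moves only by the tool servo_tool, never from a script. Its argument "targets" is a list that holds one entry, the list of rows, each a list of 7 numbers: the turn, a rotation vector about the tool's x, y, z in units of 180 degrees (1.0 is 180 degrees), then the shift along the tool's x, y, z in units of 0.25 m (1.0 is 0.25 m), then the opening, from 0 (shut) to 1 (fully open). In form: [[[ax, ay, az, x, y, z, jaw], ...]]. A call has exactly 10 rows; each row is the pose to reach, as a shift and turn from the pose commanded when the call began, along the tool's axes at that moment, turning the shorter way round; what a row does not reach only later rows make up. A row lasts 1/12 s, in which the tool goes at most 41.7 mm and 7.16 degrees, less where a joint would pass 70% of its speed; a pose out of reach is approached as far as the arm can. A call with a number of a shift or a turn outside -1 to 1 is refused whole. A call with a gripper value outside its range is refused whole. The fingers move at their own pace and stop on an object; "force" is the grip in N (left out, the last holds). Time passes only in rows, so rows that repeat a pose let the fingers close, or fill a call up. It gives the time, the measured TCP pose, the force, the opening and the grip force at its end, in the units of the state.
- bot.get_state(): the state, without advancing time (a new reading comes with each control period).
- bot.grab_frame(name): name is "scene" or "top"; returns a dict with "color" (384x512x3 uint8, blue, green, red), "depth" (384x512 float32, m along the optical axis (not along the pixel's ray), 0 where there is no reading), "vfov" (degrees; the focal length in pixels is half the picture's height over the tangent of half this angle, whatever the lens; pixels are square), "cx", "cy" (the principal point, pixels), "rvec" (rotation vector, rad) and "tvec" (3), from world to camera coordinates, as OpenCV has them. Camera axes: x right, y down, z forward; pixel columns grow to the right and rows downward; lengths in m; the calibration is good to about 2 mm. A picture is of the moment at which its call begins.
- bot.job_done(): hands the job in; it is judged then, once.
Trained networks look in a picture, given as the dict that the camera call returned (one of the last four; its "shot" number tells which), for a name from the list of things; names that differ only in an ending like _2 or _b are one class to them, and where a whole thing is asked for, a point or a joint stands for the part that bears it (a point fixed in the world has none). Each returns a list of dicts, best first, with "score" (0 to 1); they miss things now and then, are a little off and sometimes report something else, mostly with a low value. They report only what shows in the picture. A call takes as long as a camera call.
- bot.recognise(picture, name): "bbox" ([left, top, right, bottom] in pixels, round what is visible of it).
- bot.trace(picture, name): "region" (384x512 bool, what is visible of it) and "bbox" ([left, top, right, bottom] in pixels, round what is visible of it).
The state is a dict: "clock": time; "qpos": joint angles; "qvel": joint speeds; "joint_torque": joint torques, N m; "position": TCP position; "orientation": TCP orientation; "contact_force": force on the tool from outside, world axes, zero at the start; "moment": the same for the moment, N m; "grip_width": finger opening in m; "gripper_force": force on a finger pad.
Only numpy, scipy, OpenCV 4.12 (cv2) and the standard library are available. Lean on these libraries where they do the work, as an engineer would, in place of code of your own. Each camera call takes 0.05 s, during which the arm holds its last target. There are 200 camera calls.

## Working session

There is one attempt and no reset: what is moved stays moved. The work goes in short steps, Python scripts to look and compute and a tool call to move; the robot and the scene stay as the last step left them, time stands still between calls to the robot, and variables do not carry over. Pictures are saved under pics/ and viewed, at most 14 in all, crops included, and the job is handed in when it is done.

Besides the shell and the picture viewer there is one more tool, called after "Call:" as name([rows], argument=value, ...), one row to a line, values as JSON. servo_tool: Moves the arm, as the interface text tells. Shifts and turns lie within -1 to 1; 1 stands for 0.25 m of shift or 180 degrees of turn. Its arguments: {"type":"object","properties":{"targets":{"type":"array","items":{"type":"array","items":{"type":"array","items":{"type":"number","minimum":-1,"maximum":1}}}},"force":{"type":"number"}},"required":["targets"]}

```bash
ls; mkdir -p pics; cat > h.py <<'E'
import numpy as np, cv2
from rig import bot
def cloud(f):
    h,w=f["depth"].shape; F=h/2/np.tan(np.radians(f["vfov"])/2)
    v,u=np.mgrid[:h,:w]; d=f["depth"]
    P=np.stack([(u-f["cx"])/F*d,(v-f["cy"])/F*d,d],-1)
    R=cv2.Rodrigues(np.array(f["rvec"],float))[0]
    W=(P-np.array(f["tvec"]).reshape(3))@R
    W[d==0]=np.nan
    return W
NAMES=["jar_s","jar_m","jar_l","jar_xl","lid_s","lid_m","lid_l","lid_xl","strainer_lid"]
E
python3 - <<'E'
from h import *
print(bot.get_state())
for c in ["top","scene"]:
    f=bot.grab_frame(c); cv2.imwrite(f"pics/{c}0.png",f["color"]); W=cloud(f)
    print(c,f["vfov"],f["cx"],f["cy"],np.array(f["rvec"]).ravel(),np.array(f["tvec"]).ravel())
    for n in NAMES:
        for r in bot.trace(f,n)[:2]:
            p=W[r["region"]]; p=p[~np.isnan(p[:,0])]
            if len(p)==0: continue
            print(c,n,round(r["score"],2),np.round(r["bbox"]),"med",np.median(p,0).round(3),"lo",np.percentile(p,2,0).round(3),"hi",np.percentile(p,98,0).round(3))
E
```

```text
pics
{'clock': 0.0, 'qpos': array([ 1.17298363e+00,  2.87169590e-01,  1.57815145e+00, -3.63664352e-05,
        1.27857800e+00, -1.50025292e-01]), 'qvel': array([ 2.56550765e-06, -5.56582745e-06,  3.22313237e-04,  7.20098999e-04,
       -1.97921635e-03,  6.67941440e-04]), 'joint_torque': array([ 3.65703963e-04, -4.05988669e+01, -2.92621368e+01, -1.27670423e-04,
        5.85756119e-03,  5.37606780e-06]), 'position': array([0.16529509, 0.65378626, 0.22995838]), 'orientation': array([-3.13930697e+00, -3.10310471e-04,  2.89381541e+00]), 'contact_force': array([ 0.30651109, -0.02581821, -0.06426343]), 'moment': array([-0.07873203,  0.00962114,  0.05023659]), 'gripper_force': 0.0, 'grip_width': 0.08542071859661021}
top 43.728449556171675 248.018102733516 197.46473232991116 [ 2.14445547 -2.11506587  0.19041474] [0.0326636  0.45482806 1.03653291]
top jar_s 0.93 [190. 163. 216. 190.] med [0.507 0.14  0.028] lo [0.477 0.113 0.003] hi [0.526 0.162 0.062]
top jar_s 0.75 [124. 161. 161. 190.] med [0.507 0.285 0.03 ] lo [0.471 0.249 0.003] hi [0.533 0.311 0.069]
top jar_m 0.93 [190. 163. 216. 190.]
[... 2664 characters left out ...]
5]
scene lid_m 0.76 [270. 257. 295. 278.] med [ 0.371 -0.248  0.026] lo [ 0.347 -0.271  0.02 ] hi [ 0.404 -0.213  0.054]
scene lid_m 0.72 [301. 214. 344. 261.] med [ 0.495 -0.242  0.055] lo [ 0.457 -0.281  0.01 ] hi [ 0.545 -0.193  0.085]
scene lid_l 0.76 [270. 257. 295. 278.] med [ 0.371 -0.248  0.026] lo [ 0.347 -0.271  0.02 ] hi [ 0.404 -0.213  0.054]
scene lid_l 0.72 [301. 214. 344. 261.] med [ 0.495 -0.242  0.055] lo [ 0.457 -0.281  0.01 ] hi [ 0.545 -0.193  0.085]
scene lid_xl 0.68 [165. 150. 194. 178.] med [0.374 0.327 0.026] lo [0.337 0.293 0.002] hi [0.423 0.419 0.054]
scene strainer_lid 0.53 [186. 178. 211. 193.] med [0.371 0.198 0.008] lo [0.335 0.164 0.005] hi [0.412 0.24  0.023]
```

View pics/top0.png

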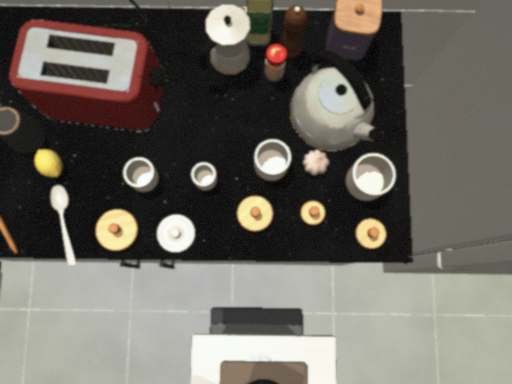

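View pics/scene0.png

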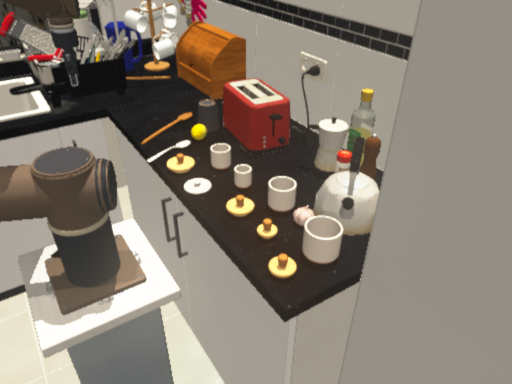

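The top view shows jars m (140,174), s (204,176), l (272,159) and xl (371,176). The lids are xl (116,230), l (255,213), s (313,213) and m (371,234). The strainer is at (176,233), and the kettle and garlic stand near jars l and xl. Next I'll fit precise centres.

```bash
cat >> h.py <<'E'
G={"jar_s":(.507,.14,.058,.054),"jar_m":(.505,.28,.066,.067),"jar_l":(.545,-.014,.074,.08),"jar_xl":(.505,-.235,.082,.093),
"lid_s":(.42,-.11,.023,.054),"lid_m":(.378,-.237,.023,.067),"lid_l":(.42,.022,.023,.08),"lid_xl":(.378,.332,.023,.093)}
from scipy.optimize import least_squares
def fit(W,n,knob=False):
    x,y,z,D=G[n]; lo,hi=z-.005,z+.006; r0=D/2
    if knob: lo,hi,r0=.031,.06,.012
    m=(np.hypot(W[...,0]-x,W[...,1]-y)<(.05 if knob else r0+.025))&(W[...,2]>lo)&(W[...,2]<hi)
    p=W[m][:,:2].astype(np.float32)
    if len(p)<5: return None
    c,r=cv2.minEnclosingCircle(p)
    q=p[cv2.convexHull(p,returnPoints=False).ravel()]
    s=least_squares(lambda a:np.hypot(q[:,0]-a[0],q[:,1]-a[1])-a[2],[*c,r0],loss="soft_l1",f_scale=.002).x
    return np.round([*s[:2],2*s[2],*np.median(p,0)],4),len(p)
E
python3 - <<'E'
from h import *
T=[cloud(bot.grab_frame("top")) for _ in range(2)]; S=cloud(bot.grab_frame("scene"))
for n in G:
    print(n,"top",fit(T[0],n),fit(T[1],n)[0][:3],"scene",fit(S,n))
    if n[0]=="l": print("   knob",fit(T[0],n,1),fit(S,n,1))
for n in G:
    m=(np.hypot(T[0][...,0]-G[n][0],T[0][...,1]-G[n][1])<.13)&(T[0][...,2]>.1); p=T[0][m]
    if len(p): print("tall near",n,p.min(0).round(3),p.max(0).round(3), np.hypot(p[:,0]-G[n][0],p[:,1]-G[n][1]).min())
E
```

```text
jar_s top (array([0.503 , 0.1387, 0.0524, 0.5033, 0.1396]), 165) [0.5032 0.1389 0.0529] scene (array([0.5023, 0.1388, 0.0539, 0.5011, 0.1381]), 102)
jar_m top (array([0.5036, 0.2815, 0.066 , 0.5042, 0.2815]), 225) [0.5037 0.2814 0.0661] scene (array([0.5031, 0.2822, 0.0674, 0.5014, 0.2843]), 114)
jar_l top (array([ 0.5411, -0.0145,  0.079 ,  0.5417, -0.015 ]), 259) [ 0.5411 -0.0146  0.079 ] scene (array([ 0.5404, -0.0146,  0.0803,  0.5394, -0.0164]), 184)
jar_xl top (array([ 0.5033, -0.2354,  0.092 ,  0.5039, -0.2373]), 336) [ 0.5035 -0.2354  0.0924] scene (array([ 0.5022, -0.235 ,  0.093 ,  0.5007, -0.236 ]), 307)
lid_s top (array([ 0.4253, -0.1092,  0.0522,  0.4216, -0.1067]), 331) [ 0.4253 -0.1092  0.0525] scene (array([ 0.4236, -0.1102,  0.0518,  0.4163, -0.1178]), 180)
   knob (array([ 0.4247, -0.109 ,  0.0222,  0.4239, -0.1079]), 94) (array([ 0.4234, -0.111 ,  0.0221,  0.4212, -0.1142]), 91)
lid_m top (array([ 0.3797, -0.24  ,  0.0658,  0.3775, -0.2365]), 567) [ 0.3799 -0.2399  0.0657] scene (array([ 0.3782, -0.2407,  0.0662,  0.3706, -0.2484]), 382)
   knob (array([ 0.3796, -0
[... 174 characters left out ...]
0.0222 0.0788] scene (array([0.421 , 0.0218, 0.0799, 0.4136, 0.0126]), 333)
   knob (array([0.4217, 0.0224, 0.0223, 0.4202, 0.023 ]), 89) (array([0.4212, 0.0227, 0.023 , 0.4178, 0.0174]), 72)
lid_xl top (array([0.3802, 0.3347, 0.0919, 0.3784, 0.3323]), 1196) [0.3802 0.3349 0.0919] scene (array([0.3791, 0.3341, 0.0905, 0.3719, 0.3231]), 285)
   knob (array([0.3802, 0.3345, 0.023 , 0.3798, 0.3329]), 103) (array([0.3781, 0.334 , 0.0254, 0.377 , 0.3295]), 57)
tall near jar_m [0.614 0.26  0.1  ] [0.635 0.341 0.192] 0.10901035413211113
tall near jar_l [ 0.604 -0.127  0.1  ] [ 0.652 -0.086  0.112] 0.11766311439476725
tall near jar_xl [ 0.565 -0.247  0.1  ] [ 0.63  -0.146  0.211] 0.06093060249660569
```

Call:
servo_tool([
  [[0, 0, -0.02, 0, 0, 0, 1], [0, 0, -0.04, 0, 0, 0, 1], [0, 0, -0.06, 0, 0, 0, 1], [0, 0, -0.079, 0, 0, 0, 1], [0, 0, -0.079, 0, 0, 0, 1], [0, 0, -0.079, 0, 0, 0, 1], [0, 0, -0.079, 0, 0, 0, 1], [0, 0, -0.079, 0, 0, 0, 1], [0, 0, -0.079, 0, 0, 0, 1], [0, 0, -0.079, 0, 0, 0, 1]],
], force=40)

```text
clock: 1.98
position: [0.1655, 0.6544, 0.2313]
orientation: [-3.142, -0.0, -3.142]
contact_force: [-0.1, -0.7, 0.1]
grip_width: 0.0854
gripper_force: 0.0
```

Call:
servo_tool([
  [[0, 0, 0, -0.08, -0.12, 0.02, 1], [0, 0, 0, -0.16, -0.24, 0.05, 1], [0, 0, 0, -0.26, -0.38, 0.1, 1], [0, 0, 0, -0.36, -0.52, 0.15, 1], [0, 0, 0, -0.46, -0.66, 0.2, 1], [0, 0, 0, -0.56, -0.82, 0.2, 1], [0, 0, 0, -0.67, -1, 0.2, 1], [0, 0, 0, -0.67, -1, 0.2, 1], [0, 0, 0, -0.67, -1, 0.2, 1], [0, 0, 0, -0.67, -1, 0.2, 1]],
])

```text
clock: 2.82
position: [0.3339, 0.4036, 0.1816]
orientation: [3.141, 0.0, 3.139]
contact_force: [0.0, 0.2, -0.1]
grip_width: 0.0856
gripper_force: 0.0
```

Call:
servo_tool([
  [[0, 0, 0, -0.09, -0.14, 0, 1], [0, 0, 0, -0.186, -0.28, 0.05, 1], [0, 0, 0, -0.186, -0.28, 0.15, 1], [0, 0, 0, -0.186, -0.28, 0.27, 1], [0, 0, 0, -0.186, -0.28, 0.39, 1], [0, 0, 0, -0.186, -0.28, 0.48, 1], [0, 0, 0, -0.186, -0.28, 0.54, 1], [0, 0, 0, -0.186, -0.28, 0.59, 1], [0, 0, 0, -0.186, -0.28, 0.61, 1], [0, 0, 0, -0.186, -0.28, 0.61, 1]],
])

```text
clock: 3.65
position: [0.3784, 0.335, 0.0276]
orientation: [-3.14, -0.002, -3.14]
contact_force: [-0.3, -0.2, -0.4]
grip_width: 0.0857
gripper_force: 0.0
```

Call:
servo_tool([
  [[0, 0, 0, 0, 0, 0, 0], [0, 0, 0, 0, 0, 0, 0], [0, 0, 0, 0, 0, 0, 0], [0, 0, 0, 0, 0, 0, 0], [0, 0, 0, 0, 0, 0, 0], [0, 0, 0, 0, 0, 0, 0], [0, 0, 0, 0, 0, 0, 0], [0, 0, 0, 0, 0, 0, 0], [0, 0, 0, 0, 0, 0, 0], [0, 0, 0, 0, 0, 0, 0]],
], force=40)

```text
clock: 4.48
position: [0.3802, 0.3348, 0.0297]
orientation: [3.141, 0.001, -3.141]
contact_force: [-1.0, -1.0, 6.5]
grip_width: 0.022
gripper_force: 39.3
```

Call:
servo_tool([
  [[0, 0, 0, 0, 0, -0.02, 0], [0, 0, 0, 0, 0, -0.06, 0], [0, 0, 0, 0, 0, -0.12, 0], [0, 0, 0, 0, 0, -0.2, 0], [0, 0, 0, -0.06, -0.05, -0.3, 0], [0, 0, 0, -0.12, -0.13, -0.4, 0], [0, 0, 0, -0.18, -0.24, -0.48, 0], [0, 0, 0, -0.24, -0.36, -0.52, 0], [0, 0, 0, -0.28, -0.46, -0.52, 0], [0, 0, 0, -0.28, -0.5, -0.52, 0]],
])

```text
clock: 5.32
position: [0.4518, 0.207, 0.1606]
orientation: [-3.141, 0.004, 3.139]
contact_force: [0.8, -0.3, -1.7]
grip_width: 0.0217
gripper_force: 39.5
```

```bash
python3 - <<'E'
from h import *
s=bot.get_state(); print(s["position"],s["orientation"],s["grip_width"],s["contact_force"])
f=bot.grab_frame("scene"); cv2.imwrite("pics/a1.png",cv2.resize(f["color"][80:300,130:400],None,fx=2.5,fy=2.5))
W=cloud(bot.grab_frame("top"))
m=(np.hypot(W[...,0]-.503,W[...,1]+.235)<.13)&(W[...,2]>.087)&(W[...,0]>.53); p=W[m]
d=np.hypot(p[:,0]-.503,p[:,1]+.235); i=d.argsort()[:6]; print(np.c_[p[i],d[i]].round(3))
E
```

```text
[0.45178408 0.20701885 0.16061966] [-3.14121146  0.00374981  3.13929445] 0.021691363403377326 [ 0.7685443  -0.29215147 -1.74970935]
[[ 0.565 -0.229  0.122  0.063]
 [ 0.566 -0.231  0.121  0.063]
 [ 0.566 -0.234  0.119  0.063]
 [ 0.567 -0.236  0.118  0.064]
 [ 0.566 -0.228  0.125  0.064]
 [ 0.566 -0.226  0.126  0.064]]
```

View pics/a1.png

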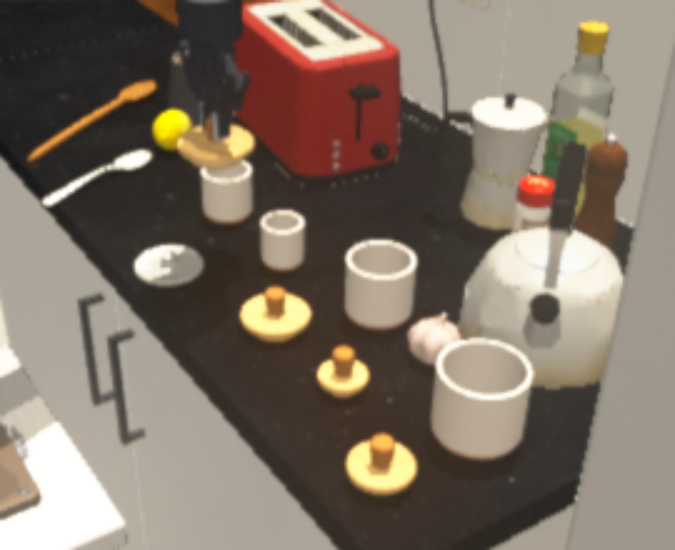

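The picture shows the xl lid held level by its knob at (215,145), above jar m. Now I'll carry it to jar_xl.

Call:
servo_tool([
  [[0, 0, 0, 0, -0.04, 0, 0], [0, 0, 0, 0, -0.12, 0, 0], [0, 0, 0, -0.01, -0.22, 0, 0], [0, 0, 0, -0.02, -0.34, 0, 0], [0, 0, 0, -0.03, -0.46, 0, 0], [0, 0, 0, -0.04, -0.58, 0, 0], [0, 0, 0, -0.05, -0.7, 0, 0], [0, 0, 0, -0.06, -0.82, 0, 0], [0, 0, 0, -0.07, -0.92, 0, 0], [0, 0, 0, -0.08, -1, 0, 0]],
])

```text
clock: 6.25
position: [0.4692, -0.0412, 0.1583]
orientation: [3.141, -0.001, -3.14]
contact_force: [-0.2, -0.4, -0.9]
grip_width: 0.0222
gripper_force: 39.5
```

Call:
servo_tool([
  [[0, 0, 0, -0.02, -0.1, 0, 0], [0, 0, 0, -0.04, -0.22, 0, 0], [0, 0, 0, -0.06, -0.34, 0, 0], [0, 0, 0, -0.08, -0.46, 0, 0], [0, 0, 0, -0.1, -0.58, 0, 0], [0, 0, 0, -0.12, -0.68, 0, 0], [0, 0, 0, -0.13, -0.75, 0, 0], [0, 0, 0, -0.133, -0.778, 0, 0], [0, 0, 0, -0.133, -0.778, 0, 0], [0, 0, 0, -0.133, -0.778, 0, 0]],
])

```text
clock: 7.08
position: [0.5028, -0.2337, 0.1583]
orientation: [3.14, -0.001, -3.141]
contact_force: [-0.5, -0.3, -1.2]
grip_width: 0.0219
gripper_force: 39.5
```

```bash
python3 - <<'E'
from h import *
s=bot.get_state(); print(s["position"],s["orientation"],s["qpos"])
W=cloud(bot.grab_frame("scene"))
x,y=.503,-.235
m=(np.hypot(W[...,0]-x,W[...,1]-y)<.08)&(W[...,2]>.13)&(W[...,2]<.16); p=W[m]; print(len(p),p.min(0),p.max(0))
q=p[(p[:,2]<.158)][:,:2].astype(np.float32);print(cv2.minEnclosingCircle(q))
print(fit(W,"jar_xl"))
E
```

```text
[ 0.50283085 -0.23373386  0.15827149] [ 3.14003225e+00 -1.15257919e-03 -3.14067685e+00] [-6.18383014e-01  9.58874869e-02  1.93704367e+00  6.71464826e-04
  1.11050587e+00 -2.19039307e+00]
670 [ 0.45520633 -0.27949172  0.13050469] [ 0.5817681  -0.18916524  0.15930588]
((0.5184307098388672, -0.23370738327503204), 0.06367804855108261)
(array([ 0.5011, -0.2357,  0.0917,  0.4899, -0.2473]), 256)
```

Call:
servo_tool([
  [[0, 0, 0, 0, 0, 0.02, 0], [0, 0, 0, 0, 0, 0.05, 0], [0, 0, 0, 0, 0, 0.09, 0], [0, 0, 0, 0, 0, 0.13, 0], [0, 0, 0, 0, 0, 0.17, 0], [0, 0, 0, 0, 0, 0.2, 0], [0, 0, 0, 0, 0, 0.22, 0], [0, 0, 0, 0, 0, 0.232, 0], [0, 0, 0, 0, 0, 0.24, 0], [0, 0, 0, 0, 0, 0.24, 0]],
])

```text
clock: 7.97
position: [0.5031, -0.235, 0.0985]
orientation: [3.141, -0.0, -3.141]
contact_force: [-0.1, -0.6, -1.0]
grip_width: 0.0221
gripper_force: 39.5
```

Call:
servo_tool([
  [[0, 0, 0, 0, 0, 0.005, 0], [0, 0, 0, 0, 0, 0.008, 0], [0, 0, 0, 0, 0, 0.008, 0], [0, 0, 0, 0, 0, 0.008, 0.15], [0, 0, 0, 0, 0, 0.008, 0.3], [0, 0, 0, 0, 0, 0.008, 0.4], [0, 0, 0, 0, 0, 0.008, 0.5], [0, 0, 0, 0, 0, 0.008, 0.6], [0, 0, 0, 0, 0, 0.008, 0.7], [0, 0, 0, 0, 0, 0.008, 0.8]],
])

```text
clock: 8.8
position: [0.5031, -0.235, 0.0967]
orientation: [3.142, -0.0, -3.141]
contact_force: [-0.3, 0.2, 0.0]
grip_width: 0.0683
gripper_force: 0.0
```

Call:
servo_tool([
  [[0, 0, 0, 0, 0, 0, 0.8], [0, 0, 0, 0, 0, -0.05, 0.8], [0, 0, 0, 0, 0, -0.12, 0.8], [0, 0, 0, 0, 0, -0.22, 0.8], [0, 0, 0, 0.1, 0, -0.3, 0.8], [0, 0, 0, 0.22, 0, -0.3, 0.8], [0, 0, 0, 0.34, -0.01, -0.3, 0.8], [0, 0, 0, 0.44, -0.02, -0.3, 0.8], [0, 0, 0, 0.495, -0.021, -0.3, 0.8], [0, 0, 0, 0.495, -0.021, -0.3, 0.8]],
])

```text
clock: 9.63
position: [0.3776, -0.2402, 0.1726]
orientation: [-3.141, 0.0, 3.14]
contact_force: [0.5, 0.1, 0.4]
grip_width: 0.0685
gripper_force: 0.0
```

```bash
cat >> h.py <<'E'
def seated(W,n):
    z=G["jar_"+n][2]; x,y=G["jar_"+n][:2]; r=G["jar_"+n][3]/2
    d=np.hypot(W[...,0]-x,W[...,1]-y)
    p=W[(d<r+.015)&(W[...,2]>z+.004)&(W[...,2]<z+.018)]
    A=np.c_[p[:,:2]-[x,y],np.ones(len(p))]; k=np.linalg.lstsq(A,p[:,2],rcond=None)[0]
    q=p[:,:2].astype(np.float32); c,R=cv2.minEnclosingCircle(q)
    print("plate c",np.round(c,4),"D",round(2*R,4),"z-expected",round(k[2]-z-.009,4),"tilt",np.hypot(k[0],k[1]).round(3),len(p))
E
python3 - <<'E'
from h import *
print(bot.get_state()["position"],bot.get_state()["qpos"])
for c in["top","scene"]:
    f=bot.grab_frame(c);W=cloud(f); seated(W,"xl"); print(fit(W,"lid_m"),fit(W,"lid_m",1))
cv2.imwrite("pics/a2.png",cv2.resize(f["color"][140:320,190:400],None,fx=3,fy=3))
E
```

```text
[ 0.37758047 -0.24024105  0.17256859] [-7.93825246e-01 -1.75301320e-01  2.17074884e+00 -4.77112034e-04
  1.14562960e+00 -2.36284689e+00]
plate c [ 0.5033 -0.2353] D 0.0935 z-expected 0.0006 tilt 0.004 1277
(array([ 0.3813, -0.23  ,  0.0495,  0.3761, -0.2192]), 186) None
plate c [ 0.5031 -0.2366] D 0.0948 z-expected 0.0023 tilt 0.027 679
(array([ 0.3783, -0.2405,  0.0658,  0.3704, -0.2481]), 382) (array([ 0.3782, -0.2406,  0.0229,  0.375 , -0.2445]), 107)
```

View pics/a2.png

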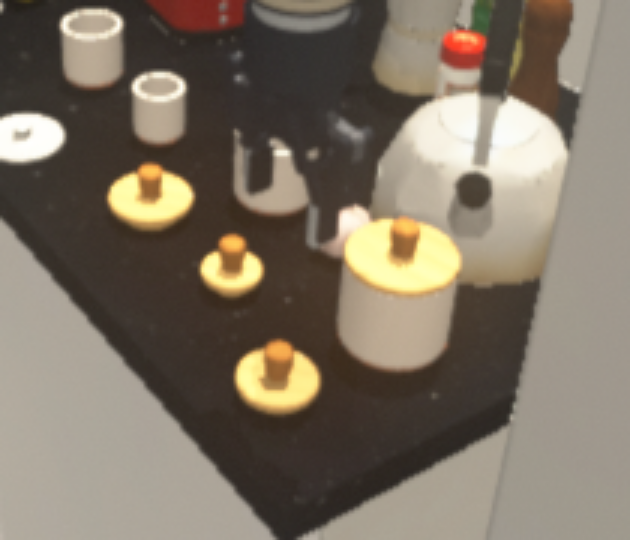

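The xl lid is seated level on its jar at (403,255). Next is lid_m.

Call:
servo_tool([
  [[0, 0, 0, 0, 0, 0.05, 0.8], [0, 0, 0, 0, 0, 0.15, 0.8], [0, 0, 0, 0, 0, 0.27, 0.8], [0, 0, 0, 0, 0, 0.39, 0.8], [0, 0, 0, 0, 0, 0.48, 0.8], [0, 0, 0, 0, 0, 0.54, 0.8], [0, 0, 0, 0, 0, 0.567, 0.8], [0, 0, 0, 0, 0, 0.567, 0.8], [0, 0, 0, 0, 0, 0.567, 0.5], [0, 0, 0, 0, 0, 0.567, 0.3]],
])

```text
clock: 10.57
position: [0.3806, -0.2412, 0.0314]
orientation: [-3.14, 0.002, -3.141]
contact_force: [-0.6, -0.2, 1.2]
grip_width: 0.0452
gripper_force: 0.0
```

Call:
servo_tool([
  [[0, 0, 0, 0, 0, 0, 0], [0, 0, 0, 0, 0, 0, 0], [0, 0, 0, 0, 0, 0, 0], [0, 0, 0, 0, 0, 0, 0], [0, 0, 0, 0, 0, 0, 0], [0, 0, 0, 0, 0, 0, 0], [0, 0, 0, 0, 0, 0, 0], [0, 0, 0, 0, 0, 0, 0], [0, 0, 0, 0, 0, 0, 0], [0, 0, 0, 0, 0, 0, 0]],
])

```text
clock: 11.4
position: [0.3803, -0.241, 0.0315]
orientation: [-3.14, 0.002, -3.141]
contact_force: [0.4, 2.5, 6.4]
grip_width: 0.0221
gripper_force: 39.2
```

Call:
servo_tool([
  [[0, 0, 0, 0, 0, -0.02, 0], [0, 0, 0, 0, 0, -0.06, 0], [0, 0, 0, 0, 0, -0.13, 0], [0, 0, 0, 0, 0.02, -0.22, 0], [0, 0, 0, 0, 0.06, -0.32, 0], [0, 0, 0, -0.02, 0.12, -0.42, 0], [0, 0, 0, -0.06, 0.22, -0.49, 0], [0, 0, 0, -0.1, 0.34, -0.52, 0], [0, 0, 0, -0.13, 0.46, -0.52, 0], [0, 0, 0, -0.15, 0.58, -0.52, 0]],
])

```text
clock: 12.23
position: [0.4176, -0.0944, 0.1619]
orientation: [-3.14, 0.003, 3.141]
contact_force: [0.8, -0.8, -0.7]
grip_width: 0.0222
gripper_force: 39.4
```

Call:
servo_tool([
  [[0, 0, 0, -0.02, 0.1, 0, 0], [0, 0, 0, -0.04, 0.22, 0, 0], [0, 0, 0, -0.06, 0.34, 0, 0], [0, 0, 0, -0.08, 0.46, 0, 0], [0, 0, 0, -0.1, 0.58, 0, 0], [0, 0, 0, -0.13, 0.7, 0, 0], [0, 0, 0, -0.16, 0.8, 0, 0], [0, 0, 0, -0.18, 0.9, 0, 0], [0, 0, 0, -0.2, 0.97, 0, 0], [0, 0, 0, -0.2, 1, 0, 0]],
])

```text
clock: 13.07
position: [0.4669, 0.1566, 0.1607]
orientation: [3.141, 0.001, -3.139]
contact_force: [0.2, -1.1, -0.2]
grip_width: 0.0219
gripper_force: 39.4
```

Call:
servo_tool([
  [[0, 0, 0, -0.03, 0.1, 0, 0], [0, 0, 0, -0.06, 0.2, 0, 0], [0, 0, 0, -0.09, 0.3, 0, 0], [0, 0, 0, -0.12, 0.4, 0, 0], [0, 0, 0, -0.14, 0.47, 0, 0], [0, 0, 0, -0.148, 0.509, 0, 0], [0, 0, 0, -0.148, 0.509, 0.03, 0], [0, 0, 0, -0.148, 0.509, 0.08, 0], [0, 0, 0, -0.148, 0.509, 0.12, 0], [0, 0, 0, -0.148, 0.509, 0.14, 0]],
])

```text
clock: 13.9
position: [0.5018, 0.2803, 0.122]
orientation: [-3.14, -0.005, 3.141]
contact_force: [0.9, -0.3, -0.6]
grip_width: 0.0216
gripper_force: 39.5
```

```bash
python3 - <<'E'
from h import *
print(bot.get_state()["position"])
G["plate"]=(.5034,.2818,.119,.067)
W=cloud(bot.grab_frame("scene")); print(fit(W,"plate"),fit(W,"jar_m"),"l",fit(W,"lid_l"),fit(W,"lid_s"))
E
```

```text
[0.50181696 0.28025339 0.12196875]
(array([0.4981, 0.2784, 0.0644, 0.4925, 0.2733]), 120) (array([0.5029, 0.2813, 0.0672, 0.4983, 0.2784]), 102) l (array([0.4203, 0.0209, 0.0777, 0.4133, 0.0126]), 325) (array([ 0.4239, -0.1101,  0.0528,  0.417 , -0.1176]), 178)
```

Call:
servo_tool([
  [[0, 0, 0, 0, 0, 0.01, 0], [0, 0, 0, 0, 0, 0.03, 0], [0, 0, 0, 0, 0, 0.05, 0], [0, 0, 0, 0, 0, 0.07, 0], [0, 0, 0, 0, 0, 0.09, 0], [0, 0, 0, 0, 0, 0.11, 0], [0, 0, 0, 0, 0, 0.13, 0], [0, 0, 0, 0, 0, 0.15, 0], [0, 0, 0, 0, 0, 0.165, 0], [0, 0, 0, 0, 0, 0.17, 0]],
])

```text
clock: 14.78
position: [0.504, 0.2822, 0.0835]
orientation: [-3.141, -0.0, -3.141]
contact_force: [-2.3, -1.9, 7.8]
grip_width: 0.0223
gripper_force: 40.0
```

Call:
servo_tool([
  [[0, 0, 0, 0, 0, 0, 0.1], [0, 0, 0, 0, 0, 0, 0.2], [0, 0, 0, 0, 0, 0, 0.3], [0, 0, 0, 0, 0, 0, 0.4], [0, 0, 0, 0, 0, 0, 0.5], [0, 0, 0, 0, 0, 0, 0.6], [0, 0, 0, 0, 0, 0, 0.7], [0, 0, 0, 0, 0, 0, 0.8], [0, 0, 0, 0, 0, 0, 0.8], [0, 0, 0, 0, 0, -0.03, 0.8]],
])

```text
clock: 15.62
position: [0.5025, 0.2816, 0.0886]
orientation: [-3.14, -0.003, -3.141]
contact_force: [-0.1, -1.0, -0.0]
grip_width: 0.0684
gripper_force: 0.0
```

Call:
servo_tool([
  [[0, 0, 0, 0, 0, -0.1, 0.8], [0, 0, 0, 0, 0, -0.22, 0.8], [0, 0, 0, 0.03, -0.06, -0.3, 0.8], [0, 0, 0, 0.06, -0.16, -0.3, 0.8], [0, 0, 0, 0.1, -0.3, -0.3, 0.8], [0, 0, 0, 0.15, -0.45, -0.3, 0.8], [0, 0, 0, 0.2, -0.6, -0.3, 0.8], [0, 0, 0, 0.25, -0.76, -0.3, 0.8], [0, 0, 0, 0.3, -0.9, -0.3, 0.8], [0, 0, 0, 0.328, -1, -0.3, 0.8]],
])

```text
clock: 16.45
position: [0.4205, 0.0299, 0.1656]
orientation: [-3.141, 0.001, 3.141]
contact_force: [-0.3, 0.4, -1.3]
grip_width: 0.0684
gripper_force: 0.0
```

```bash
python3 - <<'E'
from h import *
print(bot.get_state()["position"])
for c in["top","scene"]:
    f=bot.grab_frame(c);W=cloud(f); seated(W,"m")
    if c=="top": cv2.imwrite("pics/a3.png",f["color"][100:280])
E
```

```text
[0.42053853 0.0299343  0.16561253]
plate c [0.5031 0.2823] D 0.0676 z-expected 0.0004 tilt 0.01 591
plate c [0.5015 0.2831] D 0.068 z-expected 0.003 tilt 0.066 140
```

View pics/a3.png

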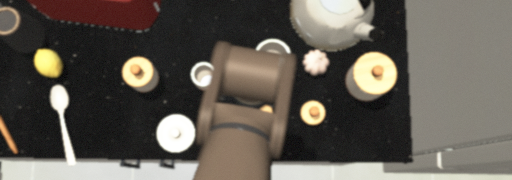

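Lid m is seated, at (138,73) in the crop. Next is lid l.

Call:
servo_tool([
  [[0, 0, 0, 0, -0.038, 0.03, 0.8], [0, 0, 0, 0, -0.038, 0.12, 0.8], [0, 0, 0, 0, -0.038, 0.24, 0.8], [0, 0, 0, 0, -0.038, 0.36, 0.8], [0, 0, 0, 0, -0.038, 0.45, 0.8], [0, 0, 0, 0, -0.038, 0.51, 0.8], [0, 0, 0, 0, -0.038, 0.54, 0.8], [0, 0, 0, 0, -0.038, 0.54, 0.8], [0, 0, 0, 0, -0.038, 0.54, 0.8], [0, 0, 0, 0, -0.038, 0.54, 0.8]],
])

```text
clock: 17.38
position: [0.423, 0.0225, 0.0312]
orientation: [-3.141, 0.002, -3.141]
contact_force: [0.7, -0.3, -0.4]
grip_width: 0.0684
gripper_force: 0.0
```

Reachable, so I'll close and lift.

Call:
servo_tool([
  [[0, 0, 0, 0, 0, 0, 0.5], [0, 0, 0, 0, 0, 0, 0.2], [0, 0, 0, 0, 0, 0, 0], [0, 0, 0, 0, 0, 0, 0], [0, 0, 0, 0, 0, 0, 0], [0, 0, 0, 0, 0, 0, 0], [0, 0, 0, 0, 0, 0, 0], [0, 0, 0, 0, 0, 0, 0], [0, 0, 0, 0, 0, 0, 0], [0, 0, 0, 0, 0, 0, 0]],
])

```text
clock: 18.22
position: [0.4223, 0.0224, 0.0308]
orientation: [-3.141, 0.001, -3.141]
contact_force: [-1.3, 1.5, 6.4]
grip_width: 0.022
gripper_force: 39.2
```

Call:
servo_tool([
  [[0, 0, 0, 0, 0, -0.02, 0], [0, 0, 0, 0, 0, -0.06, 0], [0, 0, 0, 0, 0, -0.13, 0], [0, 0, 0, 0, 0, -0.22, 0], [0, 0, 0, 0, 0, -0.32, 0], [0, 0, 0, -0.05, 0, -0.41, 0], [0, 0, 0, -0.13, -0.02, -0.48, 0], [0, 0, 0, -0.22, -0.05, -0.5, 0], [0, 0, 0, -0.31, -0.08, -0.5, 0], [0, 0, 0, -0.38, -0.11, -0.5, 0]],
])

```text
clock: 19.05
position: [0.5186, -0.0054, 0.1567]
orientation: [-3.141, 0.003, -3.141]
contact_force: [-0.2, -0.5, -0.7]
grip_width: 0.022
gripper_force: 39.3
```

Call:
servo_tool([
  [[0, 0, 0, -0.05, -0.02, 0, 0], [0, 0, 0, -0.085, -0.033, 0, 0], [0, 0, 0, -0.098, -0.038, 0, 0], [0, 0, 0, -0.098, -0.038, 0, 0], [0, 0, 0, -0.098, -0.038, 0.02, 0], [0, 0, 0, -0.098, -0.038, 0.05, 0], [0, 0, 0, -0.098, -0.038, 0.08, 0], [0, 0, 0, -0.098, -0.038, 0.11, 0], [0, 0, 0, -0.098, -0.038, 0.13, 0], [0, 0, 0, -0.098, -0.038, 0.14, 0]],
])

```text
clock: 19.88
position: [0.5402, -0.0142, 0.1184]
orientation: [3.141, -0.003, -3.141]
contact_force: [-0.5, 0.5, -0.9]
grip_width: 0.0223
gripper_force: 39.3
```

Call:
servo_tool([
  [[0, 0, 0, 0, 0, 0.01, 0], [0, 0, 0, 0, 0, 0.02, 0], [0, 0, 0, 0, 0, 0.035, 0], [0, 0, 0, 0, 0, 0.05, 0], [0, 0, 0, 0, 0, 0.065, 0], [0, 0, 0, 0, 0, 0.08, 0], [0, 0, 0, 0, 0, 0.095, 0], [0, 0, 0, 0, 0, 0.11, 0], [0, 0, 0, 0, 0, 0.118, 0], [0, 0, 0, 0, 0, 0.118, 0]],
])

```text
clock: 20.72
position: [0.5414, -0.0145, 0.091]
orientation: [3.142, -0.0, -3.141]
contact_force: [-1.5, 0.0, 2.0]
grip_width: 0.0221
gripper_force: 39.5
```

Call:
servo_tool([
  [[0, 0, 0, 0, 0, 0.002, 0.1], [0, 0, 0, 0, 0, 0.002, 0.2], [0, 0, 0, 0, 0, 0.002, 0.3], [0, 0, 0, 0, 0, 0.002, 0.4], [0, 0, 0, 0, 0, 0.002, 0.5], [0, 0, 0, 0, 0, 0.002, 0.6], [0, 0, 0, 0, 0, 0.002, 0.7], [0, 0, 0, 0, 0, 0, 0.8], [0, 0, 0, 0, 0, 0, 0.8], [0, 0, 0, 0, 0, -0.03, 0.8]],
])

```text
clock: 21.55
position: [0.5401, -0.0143, 0.0968]
orientation: [3.141, -0.003, -3.141]
contact_force: [-0.9, -0.3, 0.3]
grip_width: 0.0685
gripper_force: 0.0
```

Call:
servo_tool([
  [[0, 0, 0, 0, 0, -0.1, 0.8], [0, 0, 0, 0, 0, -0.2, 0.8], [0, 0, 0, 0.04, -0.03, -0.25, 0.8], [0, 0, 0, 0.12, -0.1, -0.25, 0.8], [0, 0, 0, 0.22, -0.18, -0.25, 0.8], [0, 0, 0, 0.32, -0.26, -0.25, 0.8], [0, 0, 0, 0.42, -0.34, -0.25, 0.8], [0, 0, 0, 0.466, -0.38, -0.25, 0.8], [0, 0, 0, 0.466, -0.38, -0.25, 0.8], [0, 0, 0, 0.466, -0.38, -0.25, 0.8]],
])

```text
clock: 22.38
position: [0.425, -0.1099, 0.1613]
orientation: [-3.141, 0.002, 3.14]
contact_force: [1.1, -0.8, 0.1]
grip_width: 0.0682
gripper_force: 0.0
```

```bash
python3 - <<'E'
from h import *
print(bot.get_state()["position"])
for c in["top","scene"]:
    f=bot.grab_frame(c);W=cloud(f); seated(W,"l"); print(fit(W,"lid_s"))
E
```

```text
[ 0.42496325 -0.10992564  0.16132679]
plate c [ 0.5413 -0.0146] D 0.0802 z-expected 0.0006 tilt 0.007 896
None
plate c [ 0.5388 -0.0152] D 0.0815 z-expected 0.0025 tilt 0.046 209
(array([ 0.4239, -0.1094,  0.0527,  0.417 , -0.1173]), 180)
```

Call:
servo_tool([
  [[0, 0, 0, 0, 0, 0.04, 0.8], [0, 0, 0, 0, 0, 0.13, 0.8], [0, 0, 0, 0, 0, 0.25, 0.8], [0, 0, 0, 0, 0, 0.37, 0.8], [0, 0, 0, 0, 0, 0.45, 0.8], [0, 0, 0, 0, 0, 0.5, 0.8], [0, 0, 0, 0, 0, 0.522, 0.8], [0, 0, 0, 0, 0, 0.522, 0.8], [0, 0, 0, 0, 0, 0.522, 0.5], [0, 0, 0, 0, 0, 0.522, 0.3]],
])

```text
clock: 23.32
position: [0.4259, -0.1097, 0.031]
orientation: [-3.141, 0.002, -3.141]
contact_force: [-1.2, 0.3, -0.9]
grip_width: 0.0454
gripper_force: 0.0
```

Call:
servo_tool([
  [[0, 0, 0, 0, 0, 0, 0], [0, 0, 0, 0, 0, 0, 0], [0, 0, 0, 0, 0, 0, 0], [0, 0, 0, 0, 0, 0, 0], [0, 0, 0, 0, 0, 0, 0], [0, 0, 0, 0, 0, 0, 0], [0, 0, 0, 0, 0, 0, 0], [0, 0, 0, 0, 0, 0, 0], [0, 0, 0, 0, 0, 0, 0], [0, 0, 0, 0, 0, 0, 0]],
])

```text
clock: 24.15
position: [0.4258, -0.1099, 0.0313]
orientation: [-3.141, 0.002, -3.141]
contact_force: [0.3, 2.1, 7.0]
grip_width: 0.0218
gripper_force: 39.3
```

Call:
servo_tool([
  [[0, 0, 0, 0, 0, -0.02, 0], [0, 0, 0, 0, 0, -0.06, 0], [0, 0, 0, 0, 0, -0.13, 0], [0, 0, 0, 0, 0, -0.22, 0], [0, 0, 0, 0, 0, -0.32, 0], [0, 0, 0, 0, 0.04, -0.42, 0], [0, 0, 0, 0, 0.12, -0.5, 0], [0, 0, 0, -0.01, 0.22, -0.52, 0], [0, 0, 0, -0.02, 0.32, -0.52, 0], [0, 0, 0, -0.03, 0.4, -0.52, 0]],
])

```text
clock: 24.98
position: [0.4324, -0.0084, 0.1616]
orientation: [-3.141, 0.002, -3.141]
contact_force: [0.0, 0.1, -0.5]
grip_width: 0.0223
gripper_force: 39.3
```

Call:
servo_tool([
  [[0, 0, 0, -0.02, 0.08, 0, 0], [0, 0, 0, -0.06, 0.17, 0, 0], [0, 0, 0, -0.11, 0.27, 0, 0], [0, 0, 0, -0.16, 0.37, 0, 0], [0, 0, 0, -0.21, 0.46, 0, 0], [0, 0, 0, -0.25, 0.53, 0, 0], [0, 0, 0, -0.275, 0.58, 0, 0], [0, 0, 0, -0.284, 0.594, 0, 0], [0, 0, 0, -0.284, 0.594, 0.02, 0], [0, 0, 0, -0.284, 0.594, 0.06, 0]],
])

```text
clock: 25.82
position: [0.5038, 0.1386, 0.1459]
orientation: [-3.141, 0.002, -3.141]
contact_force: [0.1, 0.3, -0.9]
grip_width: 0.022
gripper_force: 39.3
```

Call:
servo_tool([
  [[0, 0, 0, 0, 0, 0.04, 0], [0, 0, 0, 0, 0, 0.08, 0], [0, 0, 0, 0, 0, 0.12, 0], [0, 0, 0, 0, 0, 0.15, 0], [0, 0, 0, 0, 0, 0.17, 0], [0, 0, 0, 0, 0, 0.18, 0], [0, 0, 0, 0, 0, 0.19, 0], [0, 0, 0, 0, 0, 0.2, 0], [0, 0, 0, 0, 0, 0.2, 0], [0, 0, 0, 0, 0, 0.2, 0]],
])

```text
clock: 26.65
position: [0.5034, 0.1391, 0.0953]
orientation: [3.142, 0.0, -3.141]
contact_force: [0.6, 0.7, -0.7]
grip_width: 0.0218
gripper_force: 39.3
```

Call:
servo_tool([
  [[0, 0, 0, 0, 0, 0.01, 0], [0, 0, 0, 0, 0, 0.02, 0], [0, 0, 0, 0, 0, 0.03, 0], [0, 0, 0, 0, 0, 0.04, 0], [0, 0, 0, 0, 0, 0.05, 0], [0, 0, 0, 0, 0, 0.06, 0], [0, 0, 0, 0, 0, 0.07, 0], [0, 0, 0, 0, 0, 0.08, 0], [0, 0, 0, 0, 0, 0.082, 0], [0, 0, 0, 0, 0, 0.082, 0]],
])

```text
clock: 27.48
position: [0.5038, 0.139, 0.0754]
orientation: [-3.141, 0.001, -3.141]
contact_force: [-1.6, 0.1, 5.0]
grip_width: 0.0222
gripper_force: 39.6
```

Call:
servo_tool([
  [[0, 0, 0, 0, 0, 0, 0.1], [0, 0, 0, 0, 0, 0, 0.2], [0, 0, 0, 0, 0, 0, 0.3], [0, 0, 0, 0, 0, 0, 0.4], [0, 0, 0, 0, 0, 0, 0.5], [0, 0, 0, 0, 0, 0, 0.6], [0, 0, 0, 0, 0, 0, 0.7], [0, 0, 0, 0, 0, 0, 0.8], [0, 0, 0, 0, 0, 0, 0.8], [0, 0, 0, 0, 0, -0.03, 0.8]],
])

```text
clock: 28.32
position: [0.5019, 0.1389, 0.0807]
orientation: [-3.141, -0.003, -3.141]
contact_force: [0.4, 0.5, -0.9]
grip_width: 0.0682
gripper_force: 0.0
```

Call:
servo_tool([
  [[0, 0, 0, 0, 0, -0.1, 0.8], [0, 0, 0, 0, 0, -0.22, 0.8], [0, 0, 0, 0, 0.02, -0.34, 0.8], [0, 0, 0, 0.05, 0.1, -0.44, 0.8], [0, 0, 0, 0.1, 0.22, -0.5, 0.8], [0, 0, 0, 0.15, 0.36, -0.5, 0.8], [0, 0, 0, 0.2, 0.52, -0.5, 0.8], [0, 0, 0, 0.25, 0.68, -0.5, 0.8], [0, 0, 0, 0.3, 0.84, -0.5, 0.8], [0, 0, 0, 0.35, 1, -0.5, 0.8]],
])

```text
clock: 29.15
position: [0.415, 0.3899, 0.208]
orientation: [3.141, 0.001, -3.141]
contact_force: [-0.0, 0.2, -0.7]
grip_width: 0.0681
gripper_force: 0.0
```

```bash
python3 - <<'E'
from h import *
for c in["top","scene"]:
    f=bot.grab_frame(c);W=cloud(f)
    for n in["s","m","l","xl"]: seated(W,n)
    for r in bot.trace(f,"strainer_lid")[:1]: print(np.round(r["bbox"]))
    if c=="top": cv2.imwrite("pics/a4.png",f["color"])
E
```

```text
plate c [0.5031 0.139 ] D 0.0544 z-expected 0.0004 tilt 0.013 352
plate c [0.5034 0.2822] D 0.0678 z-expected 0.0004 tilt 0.013 594
plate c [ 0.5408 -0.0148] D 0.0804 z-expected 0.0004 tilt 0.003 892
plate c [ 0.5038 -0.2353] D 0.0935 z-expected 0.0005 tilt 0.003 1279
[156. 217. 195. 250.]
plate c [0.5015 0.1375] D 0.0551 z-expected 0.003 tilt 0.07 119
plate c [0.5016 0.2815] D 0.0684 z-expected 0.0027 tilt 0.052 154
plate c [ 0.5383 -0.0147] D 0.0824 z-expected 0.0027 tilt 0.047 327
plate c [ 0.502  -0.2357] D 0.0939 z-expected 0.0023 tilt 0.028 684
[187. 177. 213. 195.]
```

View pics/a4.png

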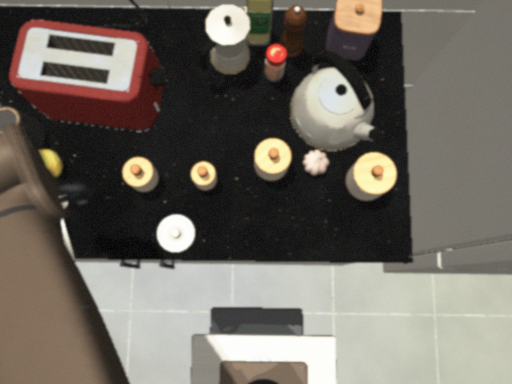

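All four lids are seated and centred, at (140,172), (204,175), (272,158) and (373,175). The strainer has not moved from (176,233), and the arm is clear of everything.

```bash
python3 -c "
from rig import bot
print(bot.job_done())"
```

```text
the job is handed in; nothing more can be done
None
```

I set all four wooden lids level and fully down in the jars of their own size, left the jars and the steel strainer lid where they stood, and handed the job in at about 29 s of the 93 s; the hand-in gave no verdict.

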